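# Make room for the saucepan on the hotplate

### The job

The skillet's handle lies across the free right-hand plate of the hotplate. Swing it inward, away from the front, until it points to the back between the two plates, clear of the right plate and not sticking out past the hotplate's edge, with the skillet still centred on the left plate; then stand the saucepan centred on the right plate and fold its handle fully in against its side. Do not knock the pans together, and leave the two jars standing where they are.

Things in the scene. Friction and masses are not known exactly. Their poses are not given: they have to be found in the camera images.
- hotplate: Fixed white two-plate electric hotplate, 290 deep (x) x 400 wide (y) mm, top at 59 mm, switches on its front (-x) side. Origin: centre of its outline on the table; x axis to its back, y to its left, z up.
- left_plate (a point): Centre of the top of the left round cast plate (diameter 150 mm, top 68 mm above the table, 100 mm left of the hotplate's centre).
- right_plate (a point): The same for the right plate, 100 mm right of the hotplate's centre; nothing stands on it at the start, but the skillet's handle lies over it.
- skillet: Loose dark steel skillet, 0.7 kg, on the left plate: base diameter 116 mm, rim 150 mm, 38 mm high. Origin: centre of its underside. One fixed straight black handle, 17 mm wide, 12 mm thick, along its -x axis, ending 178 mm from the centre. It turns and slides freely on the plate; the handle must swing counterclockwise seen from above, by about 0.6 to 1.2 rad.
- skillet_grip (a point): Middle of the thickness of the skillet's handle, 145 mm from the skillet's centre, 38 mm above the skillet's underside; pinch across the 17 mm width here.
- skillet_tip (a point): Outer end of the skillet's handle, 178 mm from its centre, 42 mm above its underside.
- saucepan: Loose heavy-based aluminium saucepan, about 0.65 kg with its handle, standing on the table right of the hotplate: diameter 100 mm, 70 mm high. Origin: centre of its underside. Its fold-away handle hangs on an upright pin 60 mm out along its -x axis.
- handle_pin (a point): The upright hinge pin of the saucepan's handle, 60 mm from the saucepan's centre, 47 mm above its underside; fixed to the saucepan.
- handle_mid (a point): Middle of the fold-away handle: a standing loop of two grey coated wires, one 13 mm above and one 13 mm below this point, each 9 mm thick (pinch across 9 mm), bent to a 60 mm radius to hug the pan when folded. 50 mm from the pin; the wires here run parallel to the line from handle_pin to handle_tip. Carry the pan here.
- handle_tip (a point): Free end of the fold-away handle, 92 mm from the pin, same height as the pin (47 mm above the saucepan's underside).
- pan_handle (a joint): Hinge of the saucepan's handle, rad: 0 = folded in against the pan's side (stop), 2.4 = fully open (stop); starts at 2.05 to 2.35. It folds counterclockwise seen from above; slight friction (0.016 N m), stays where left (jerks can swing it). Folded, it is 5 mm off the wall (no finger fits: push from outside), its tip seen from the pin 140 degrees counterclockwise of the saucepan's -x axis.
- spice_jar: Bystander: spice jar with a cap, 42 mm diameter, 96 mm high, on the table right of the hotplate beside the saucepan (the two may have changed places). Origin: centre of its underside. Leave it.
- glass_jar: Bystander: glass jar with a cork-coloured cap, 49 mm diameter, 76 mm high, left of the hotplate. Origin: centre of its underside. Leave it.
There are look-alikes about, which are no part of the job. There is more than one size of the saucepan; the job needs the larger.

How it is judged:
On the way, in this order (a step that is already met when the one before it is completed fails the run):
1. the skillet's handle points to the back between the plates, clear of the right plate, the skillet on the left plate (x of skillet_tip in the frame of hotplate between 0.085 and 0.155 m and y of skillet_tip in the frame of hotplate below 0.04 m and horizontal distance between skillet and left_plate below 0.025 m), for 0.2 s.
2. the saucepan stands on the right plate (horizontal distance between saucepan and right_plate below 0.025 m and z of saucepan in the frame of right_plate below 0.006 m and angle between saucepan's own z axis and vertical below 0.08 rad), for 0.2 s.
At the end, for the whole second after the job is handed in: Skillet flat within 25 mm of the left plate's centre, its handle tip 85 to 155 mm behind the hotplate's middle line and at most 40 mm left of its centre; saucepan upright within 25 mm of the right plate's centre, handle within 0.15 rad of folded; both at rest (all of step 1 and all of step 2 and z of skillet in the frame of left_plate below 0.006 m and angle between skillet's own z axis and vertical below 0.08 rad and value of joint pan_handle below 0.15 rad and linear speed of each of saucepan, skillet below 0.01 m/s); the robot touches nothing.
It fails at once if the pans are knocked together (contact force between saucepan and skillet above 4 N).
It fails at once if the spice jar is moved more than 30 mm or tipped (distance of spice_jar from where it was at the start of the episode above 0.03 m or angle between spice_jar's own z axis and vertical above 0.4 rad).
It fails at once if the glass jar is moved more than 30 mm or tipped (distance of glass_jar from where it was at the start of the episode above 0.03 m or angle between glass_jar's own z axis and vertical above 0.4 rad).
It also fails if it takes over 69 s, if anything falls off the work surface, if the arm or the gripper's body presses on something with over 40 N, if the wrist force passes 120 N, or if a joint passes its speed limit or range.

### The arm

A 6-joint arm with a two-finger parallel gripper is mounted at the origin on the work surface; the furniture and walls round the work are solid. World frame = base frame: x ahead of the robot, y to its left, z up, the work surface at z = 0. Lengths are in m, angles in rad, forces in N, time in s.
With the tool pointing down it reaches from about 0.325 to 0.9 m from the base axis. Payload 6.1 kg.
Tool frame: the origin (TCP) lies between the finger pads; the fingertips stand 17 mm ahead of it and the grasp point (between the pads) lies 2 mm behind it; z points along the fingers, y is the line along which they close (so a half turn about z gives the same grasp; the last joint's range is limited). The gripper opens to 87 mm and grips with 3 to 60 N. Pads are 19 mm wide; open, the fingers measure 117 mm over their backs; the gripper's body (75 mm by 190 mm) begins 51 mm behind the grasp point.
Start: joints at [1.053, 0.22, 1.526, -0, 1.395, -0.126], TCP at [0.239, 0.578, 0.24] pointing down, gripper open.
Joint ranges: [-2.98, 2.98], [-0.91, 2.08], [0.09, 2.57], [-1.24, 4.39], [0.2, 2.65], [-2.68, 2.68]. Speed limits (rad/s): [2.57, 2.57, 3.01, 3.14, 3.14, 3.14].

### API

Orientations are given as a unit quaternion [x, y, z, w].
In Python, from rig import env gives the robot as it stands.
- The arm moves only by the tool move_arm, never from a script. Its argument "increments" is a list of rows, each an object of numbers: "x", "y", "z": the shift along the world's x, y, z in mm; "ax", "ay", "az": the turn, a rotation vector about the world's x, y, z in rad. A call has 1 to 12 rows; each row shifts and turns the commanded pose from where the row before left it; what a row does not reach is not made up. A row lasts 1/8 s, in which the tool goes at most 62.5 mm and 10.7 degrees, less where a joint would pass 70% of its speed; a pose out of reach is approached as far as the arm can. A call with a gripper value outside its range is refused whole. "hand" is the opening, from 0 (shut) to 1 (fully open), set as the call begins (left out, the last holds). The fingers move at their own pace and stop on an object; "force" is the grip in N (left out, the last holds). Time passes only in rows, so rows that do not move let the fingers close. It gives the time, the measured TCP pose, the force, the opening and the grip force at its end, in the units of the state.
- env.state(): the state, without advancing time (a new reading comes with each control period).
- env.camera(name): name is "scene" or "top" or "wrist"; returns (picture, depth): 400x640x3 uint8, red, green, blue; 400x640 float32, m along the optical axis (not along the pixel's ray), 0 where there is no reading.
- env.camera_params(name): a dict with "fx", "fy", "cx", "cy" (pixels), "rvec" (rotation vector, rad) and "tvec" (3), from world to camera coordinates, as OpenCV has them. Camera axes: x right, y down, z forward; pixel columns grow to the right and rows downward; lengths in m; the calibration is good to about 2 mm. A picture is of the moment at which its call begins: read the wrist's pose just before it. camera_params takes no time and is no camera call; for the wrist camera it gives the pose at the moment of the call.
- env.job_done(): hands the job in; it is judged then, once.
The state is a dict: "time": time; "joints": joint angles; "joint_velocities": joint speeds; "tau": joint torques, N m; "tool_pos": TCP position; "ee_rot": TCP orientation; "wrist_force": force on the tool from outside, world axes, zero at the start; "moment": the same for the moment, N m; "gripper_width": finger opening in m; "grasp_force": force on a finger pad.
Only numpy, scipy, OpenCV 4.12 (cv2) and the standard library are available. Lean on these libraries where they do the work, as an engineer would, in place of code of your own. Each camera call takes 0.05 s, during which the arm holds its last target. There are 200 camera calls.

## Working session

There is one attempt and no reset: what is moved stays moved. The work goes in short steps, Python scripts to look and compute and a tool call to move; the robot and the scene stay as the last step left them, time stands still between calls to the robot, and variables do not carry over. Pictures are saved under pics/ and viewed, at most 12 in all, crops included, and the job is handed in when it is done.

Besides the shell and the picture viewer there is one more tool, called after "Call:" by a JSON object that holds its "method" and its "body", one argument or row to a line. move_arm: Moves the arm, as the interface text tells. Its arguments: {"type":"object","properties":{"increments":{"type":"array"},"hand":{"type":"number"},"force":{"type":"number"}},"required":["increments"]}

```bash
mkdir -p pics
cat > h.py <<'E'
import numpy as np, cv2
from rig import env
def cam(n):
    p=env.camera_params(n); im,d=env.camera(n); return im,d,p
def RT(p):
    return cv2.Rodrigues(np.array(p["rvec"],float))[0], np.array(p["tvec"],float).ravel()
def pts(d,p):
    R,t=RT(p); v,u=np.mgrid[:d.shape[0],:d.shape[1]]
    c=np.stack([(u-p["cx"])/p["fx"]*d,(v-p["cy"])/p["fy"]*d,d],-1)
    return (c-t)@R
def ray(p,u,v,z):
    R,t=RT(p); o=-R.T@t; r=R.T@np.array([(u-p["cx"])/p["fx"],(v-p["cy"])/p["fy"],1.]); return o+r*(z-o[2])/r[2]
def proj(p,X):
    R,t=RT(p); c=R@np.array(X,float)+t; return c[0]/c[2]*p["fx"]+p["cx"],c[1]/c[2]*p["fy"]+p["cy"]
def save(n,im): cv2.imwrite("pics/"+n,im[...,::-1])
E
python3 - <<'E'
from h import *
for n in("top","scene"):
    im,d,p=cam(n); save(n+"0.png",im); np.savez(n+"0.npz",im=im,d=d); print(n,p)
    R,t=RT(p);print(-R.T@t, [ray(p,u,v,0).round(3) for u,v in((0,0),(639,0),(0,399),(639,399))])
E
```

```text
top {'fx': 410.2543632574627, 'fy': 410.2543632574627, 'cx': 317.37137686920715, 'cy': 191.79877158018516, 'rvec': array([ 2.16541811, -2.13770719,  0.1341875 ]), 'tvec': array([0.00671009, 0.57858819, 1.44671986])}
[0.38601632 0.00479989 1.50956154] [array([1.335, 1.284, 0.   ]), array([ 1.361, -1.242,  0.   ]), array([-0.16 ,  1.113,  0.   ]), array([-0.127, -1.111,  0.   ])]
scene {'fx': 466.6819337810444, 'fy': 466.6819337810444, 'cx': 310.4893716406979, 'cy': 197.7386402774074, 'rvec': array([ 2.29007458, -0.80141258,  0.2921975 ]), 'tvec': array([-0.45944471,  0.35300112,  1.22939604])}
[ 0.02270522 -0.73635141  1.14209673] [array([0.237, 2.296, 0.   ]), array([2.865, 0.1  , 0.   ]), array([-0.329,  0.042,  0.   ]), array([ 0.858, -0.903,  0.   ])]
```

View pics/top0.png

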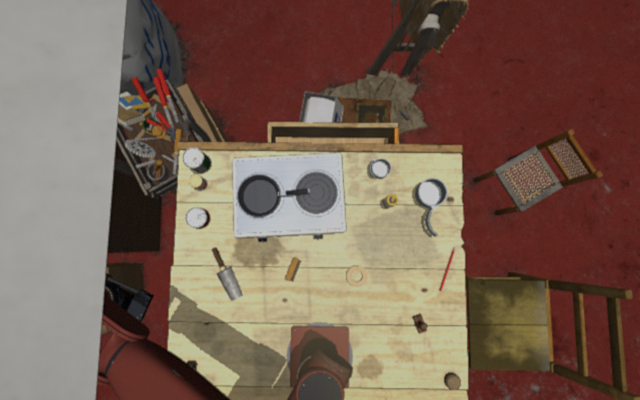

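View pics/scene0.png

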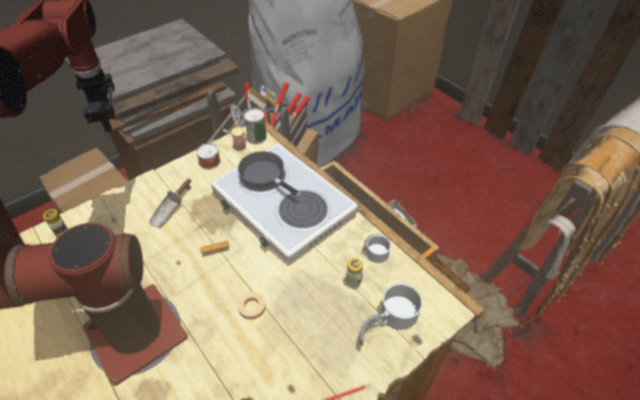

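Top view: the skillet is at (259,195) with its handle to about (310,190), and the free plate is at (318,192). There are two saucepan candidates: a small one at (379,169) and a larger one with a curved handle at (431,193), handle to (432,235). The larger one fits. The jar at (390,201) is the spice jar. I'll confirm in a crop and measure.

Run:
```python
from h import *
im=np.load("top0.npz");d=im["d"];im=im["im"];p=env.camera_params("top")
crop=np.hstack([cv2.resize(im[145:245,225:355],None,fx=3.2,fy=3.2,interpolation=2),cv2.resize(im[145:245,355:470],None,fx=3.2,fy=3.2,interpolation=2)]);print(crop.shape);save("crop1.png",crop)
P=pts(d,p)
hsv=cv2.cvtColor(im,cv2.COLOR_RGB2HSV)
# hotplate outline: height 0.05..0.066
m=((P[...,2]>.045)&(P[...,2]<.12)); m[:, :228]=0; m[:,350:]=0; m[:145]=0; m[245:]=0
m=m.astype(np.uint8)
c=max(cv2.findContours(m,0,1)[0],key=cv2.contourArea)
r=cv2.minAreaRect(c); print("hot",r)
for q in cv2.boxPoints(r): print(ray(p,*q,.059).round(4))
print("hotcentre",ray(p,*r[0],.059).round(4))
def cl(lo,hi,u0,u1,v0,v1,name):
    mm=(P[...,2]>lo)&(P[...,2]<hi); k=np.zeros_like(mm);k[v0:v1,u0:u1]=1; mm&=k
    X=P[mm]; 
    if len(X)<5: print(name,len(X));return X
    (c,rad)=cv2.minEnclosingCircle(X[:,:2].astype(np.float32)); print(name,len(X),np.round(c,4),round(rad,4),"z",X[:,2].max().round(3)); return X
cl(.060,.085,408,455,172,206,"pan")
cl(.09,.125,232,284,170,220,"skillet rim")
cl(.03,.07,408,455,207,245,"panhandle")
cl(.02,.12,362,396,155,181,"small")
cl(.02,.12,380,400,192,212,"spice")
for n,(u,v) in dict(a=(196,182),b=(197,217),c=(195,158)).items(): cl(.02,.2,u-14,u+14,v-12,v+12,n)
```

```text
(320, 784, 3)
hot ((288.2781066894531, 197.0611114501953), (85.14363861083984, 112.20982360839844), 87.1375961303711)
[0.6971 0.3306 0.059 ]
[ 0.7227 -0.0737  0.059 ]
[ 0.4175 -0.0902  0.059 ]
[0.3928 0.3032 0.059 ]
hotcentre [0.5555 0.1174 0.059 ]
pan 144 [ 0.5818 -0.3939] 0.0517 z 0.078
skillet rim 378 [0.5599 0.2122] 0.0804 z 0.114
panhandle 141 [ 0.4784 -0.3964] 0.0517 z 0.07
small 162 [ 0.6696 -0.2101] 0.0396 z 0.054
spice 169 [ 0.5457 -0.2446] 0.0245 z 0.106
a 222 [0.6213 0.4414] 0.0372 z 0.085
b 408 [0.4819 0.444 ] 0.0388 z 0.067
c 482 [0.686  0.4497] 0.0386 z 0.116
```

View pics/crop1.png

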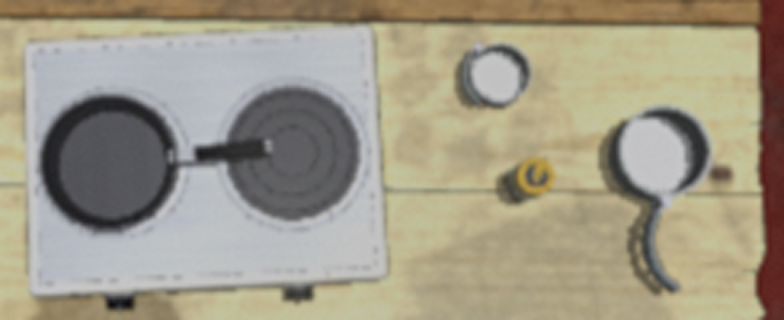

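Run:
```python
from h import *
Z=np.load("top0.npz");im=Z["im"];d=Z["d"];p=env.camera_params("top")
hsv=cv2.cvtColor(im,cv2.COLOR_RGB2HSV);H,S,V=[hsv[...,i].astype(int) for i in range(3)]
m=((S<45)&(V>120)).astype(np.uint8); k=np.zeros_like(m);k[148:242,228:350]=1;m&=k
m=cv2.morphologyEx(m,cv2.MORPH_OPEN,np.ones((3,3)))
c=cv2.convexHull(max(cv2.findContours(m,0,1)[0],key=cv2.contourArea))
W=np.array([ray(p,*q[0],.059)[:2] for q in c],np.float32)
r=cv2.minAreaRect(W*1000); print("hot",r)
def ell(mask,z,name):
    mask=mask.astype(np.uint8); c=max(cv2.findContours(mask,0,1)[0],key=cv2.contourArea)
    c=cv2.convexHull(c); W=np.array([ray(p,*q[0],z)[:2] for q in c],np.float32); e=cv2.fitEllipse(W*1000);print(name,np.round(e[0],1),np.round(e[1],1))
g=cv2.cvtColor(im,cv2.COLOR_RGB2GRAY)
def box(m,u0,u1,v0,v1):
    o=np.zeros_like(m);o[v0:v1,u0:u1]=m[v0:v1,u0:u1];return o
dark=g<125
ell(box(dark,292,345,160,222),.068,"rplate")
ell(box(g<95,234,279,165,225),.106,"skillet")
# handle pixels of skillet
hd=box(g<60,281,313,180,202); v,u=np.nonzero(hd); print(len(u),u.min(),u.max())
W=np.array([ray(p,a,b,.109)[:2] for a,b in zip(u,v)],np.float32); l=cv2.fitLine(W*1000,2,0,.01,.01).ravel(); print("hline",l, (W*1000).min(0),(W*1000).max(0))
for n,(u,v,z) in dict(pan=(431.6,192.8,.07),pin=(431.6,208.4,.06),tip=(435.5,235,.06),tipS=(309.4,190.9,.11)).items(): print(n,ray(p,u,v,z).round(4))
s=env.state();print(s["tool_pos"],s["ee_rot"],s["joints"])
p2=env.camera_params("scene")
for X in([.58,-.395,.07],[.555,.117,.059],[.53,-.395,.047]): print(proj(p2,X))
```

```text
hot ((565.4193725585938, 118.56340789794922), (290.3265380859375, 399.7604064941406), 3.746110439300537)
rplate [572.5  22.4] [144.8 154.9]
skillet [555.  216.5] [144.8 145.4]
92 287 307
hline [ 1.1744483e-01 -9.9307942e-01  5.6787769e+02  8.2051109e+01] [557.1443   49.34953] [578.36615 118.28972]
pan [ 0.5757 -0.3897  0.07  ]
pin [ 0.5214 -0.3911  0.06  ]
tip [ 0.4278 -0.4026  0.06  ]
tipS [0.5718 0.0412 0.11  ]
[0.2383888  0.57717196 0.23853289] [ 1.94633452e-01  9.80875652e-01 -8.36043918e-04 -2.76217152e-04] [ 1.05290893e+00  2.21150554e-01  1.52751879e+00 -5.20143245e-06
  1.39468429e+00 -1.26118848e-01]
(np.float64(403.3540116744298), np.float64(299.8256060655965))
(np.float64(279.7531400252791), np.float64(193.7363939557268))
(np.float64(388.47838953417045), np.float64(315.1715065957852))
```

The white outline measures 290 x 400 mm, which matches: centre (0.565, 0.119), yaw about 0.065. The skillet is at (0.555, 0.2165) and its handle tip at 178 mm agrees. The crop confirms the saucepan is the big pan (pin towards the front, tip slightly right). Moving over the skillet grip.

Call:
{"method": "move_arm", "body": {
  "increments": [
    {"x": 30,"y": -46,"z": -3,"az": -0.0976},
    {"x": 30,"y": -46,"z": -3,"az": -0.0976},
    {"x": 30,"y": -46,"z": -3,"az": -0.0976},
    {"x": 30,"y": -46,"z": -3,"az": -0.0976},
    {"x": 30,"y": -46,"z": -3,"az": -0.0976},
    {"x": 30,"y": -46,"z": -3,"az": -0.0976},
    {"x": 30,"y": -46,"z": -3,"az": -0.0976},
    {"x": 30,"y": -46,"z": -3,"az": -0.0976},
    {"x": 30,"y": -46,"z": -3,"az": -0.0976},
    {"x": 31,"y": -46,"z": -3,"az": -0.0976},
    {"x": 31,"y": -45,"z": -3,"az": -0.0976},
    {}
  ],
  "hand": 0.6
}}

```text
$.increments[0]: bad value
```

Run:
```python
from h import *
s=env.state();print(s["time"],s["tool_pos"],s["ee_rot"],s["joints"])
im,d,p=cam("wrist"); save("w1.png",im); np.savez("w1.npz",im=im,d=d)
R,t=RT(p);print(-R.T@t,p["rvec"])
for X in([.5705,.0724,.106],[.572,.0395,.11],[.555,.2165,.106]): print(np.round(proj(p,X)))
```

```text
0.1 [0.2383888  0.57717196 0.23853289] [ 1.94633452e-01  9.80875652e-01 -8.36043918e-04 -2.76217152e-04] [ 1.05290893e+00  2.21150554e-01  1.52751879e+00 -5.20143245e-06
  1.39468429e+00 -1.26118848e-01]
[0.16977803 0.60607704 0.38294417] [-2.41542387 -1.61719441 -0.21864797]
[ 42. 602.]
[ 18. 614.]
[140. 563.]
```

View pics/w1.png

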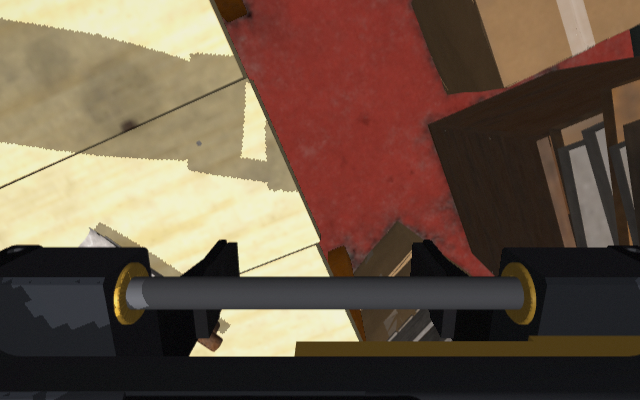

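The picture shows the wrist view from the start pose, because the move was refused ("bad value"). I'll give all six numbers in each row.

Call:
{"method": "move_arm", "body": {
  "increments": [
    {"x": 30,"y": -46,"z": -3,"ax": 0,"ay": 0,"az": -0.1},
    {"x": 30,"y": -46,"z": -3,"ax": 0,"ay": 0,"az": -0.1}
  ],
  "hand": 0.6
}}

```text
time: 0.4
tool_pos: [0.2988, 0.4847, 0.2329]
ee_rot: [0.292, 0.956, -0.0, -0.0]
wrist_force: [1.4, 0.3, 0.1]
gripper_width: 0.0741
grasp_force: 0.0
```

Call:
{"method": "move_arm", "body": {
  "increments": [
    {"x": 30,"y": -46,"z": -3,"ax": 0,"ay": 0,"az": -0.1},
    {"x": 30,"y": -46,"z": -3,"ax": 0,"ay": 0,"az": -0.1},
    {"x": 30,"y": -46,"z": -3,"ax": 0,"ay": 0,"az": -0.1},
    {"x": 30,"y": -46,"z": -3,"ax": 0,"ay": 0,"az": -0.1},
    {"x": 30,"y": -46,"z": -3,"ax": 0,"ay": 0,"az": -0.1},
    {"x": 30,"y": -46,"z": -3,"ax": 0,"ay": 0,"az": -0.1},
    {"x": 30,"y": -46,"z": -3,"ax": 0,"ay": 0,"az": -0.1},
    {"x": 30,"y": -46,"z": -3,"ax": 0,"ay": 0,"az": -0.1},
    {"x": 32,"y": -44,"z": -3,"ax": 0,"ay": 0,"az": -0.07},
    {"x": 0,"y": 0,"z": 0,"ax": 0,"ay": 0,"az": 0}
  ],
  "hand": 0.6
}}

```text
time: 1.65
tool_pos: [0.5719, 0.0704, 0.2058]
ee_rot: [0.669, 0.743, -0.0, 0.0]
wrist_force: [-0.1, 0.6, -0.4]
gripper_width: 0.0526
grasp_force: 0.0
```

Run:
```python
from h import *
s=env.state();print(s["time"],s["tool_pos"],s["ee_rot"],s["joints"])
im,d,p=cam("wrist"); save("w2.png",im); np.savez("w2.npz",im=im,d=d)
R,t=RT(p);print(-R.T@t,p["rvec"])
for X in([.5705,.0724,.106],[.572,.0395,.11],[.555,.2165,.106]): print(np.round(proj(p,X)))
```

```text
1.65 [0.57187606 0.07036022 0.20579577] [ 6.69399117e-01  7.42902816e-01 -4.76037792e-04  4.01453137e-05] [-1.39828695e-02  1.31156798e-01  1.69240907e+00 -7.94172531e-04
  1.31859384e+00 -1.17781275e-01]
[0.5634227  0.14409449 0.35014277] [-2.86538072 -0.15019749 -0.01984927]
[324. 211.]
[321. 255.]
[323. -14.]
```

View pics/w2.png

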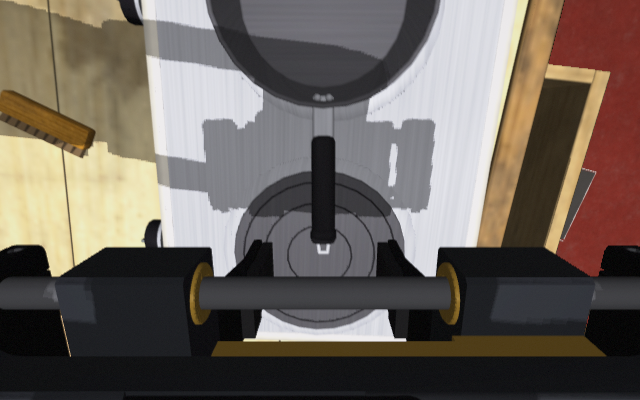

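Wrist view: the handle runs straight down column 323, from (323,138) to its end at (322,250), 3-5 px from the predicted tip (321,255). The measurement holds, so I descend and pinch.

Call:
{"method": "move_arm", "body": {
  "increments": [
    {"x": -1,"y": 2,"z": -20,"ax": 0,"ay": 0,"az": 0},
    {"x": 0,"y": 0,"z": -20,"ax": 0,"ay": 0,"az": 0},
    {"x": 0,"y": 0,"z": -20,"ax": 0,"ay": 0,"az": 0},
    {"x": 0,"y": 0,"z": -20,"ax": 0,"ay": 0,"az": 0},
    {"x": 0,"y": 0,"z": -21,"ax": 0,"ay": 0,"az": 0},
    {"x": 0,"y": 0,"z": 0,"ax": 0,"ay": 0,"az": 0}
  ],
  "hand": 0.6
}}

```text
time: 2.45
tool_pos: [0.5677, 0.0758, 0.1027]
ee_rot: [0.667, 0.745, -0.002, -0.002]
wrist_force: [-1.0, -0.3, -0.1]
gripper_width: 0.0521
grasp_force: 0.0
```

Call:
{"method": "move_arm", "body": {
  "increments": [
    {"x": 0,"y": 0,"z": 0,"ax": 0,"ay": 0,"az": 0},
    {"x": 0,"y": 0,"z": 0,"ax": 0,"ay": 0,"az": 0},
    {"x": 0,"y": 0,"z": 0,"ax": 0,"ay": 0,"az": 0},
    {"x": 0,"y": 0,"z": 0,"ax": 0,"ay": 0,"az": 0}
  ],
  "hand": 0,
  "force": 15
}}

```text
time: 2.95
tool_pos: [0.5699, 0.0756, 0.106]
ee_rot: [0.668, 0.745, 0.0, 0.0]
wrist_force: [-0.1, -0.3, 0.4]
gripper_width: 0.0197
grasp_force: 0.0
```

Run:
```python
import numpy as np
c=np.array([555,216.5]);c2=np.array([558,218]);a0=.107;N=16
P=[]
for i in range(N+1):
    f=i/N;a=a0+.82*f; P.append(c+(c2-c)*f+145*np.array([np.sin(a),-np.cos(a)]))
P=np.array(P);print(P[0],P[-1]);print(np.diff(P,axis=0).round(1).tolist(),.82/N)
```

```text
[570.48541174  72.32926086] [673.97431098 130.9657585 ]
[[7.6, 1.1], [7.5, 1.5], [7.4, 1.8], [7.3, 2.2], [7.2, 2.6], [7.1, 2.9], [6.9, 3.3], [6.7, 3.6], [6.6, 3.9], [6.3, 4.3], [6.1, 4.6], [5.9, 4.9], [5.6, 5.1], [5.4, 5.4], [5.1, 5.7], [4.8, 5.9]] 0.05125
```

Call:
{"method": "move_arm", "body": {
  "increments": [
    {"x": 0,"y": 0,"z": 0,"ax": 0,"ay": 0,"az": 0},
    {"x": 0,"y": 0,"z": 0,"ax": 0,"ay": 0,"az": 0},
    {"x": 0,"y": 0,"z": 0,"ax": 0,"ay": 0,"az": 0}
  ],
  "hand": 0,
  "force": 15
}}

```text
time: 3.32
tool_pos: [0.57, 0.0756, 0.1059]
ee_rot: [0.668, 0.745, 0.0, 0.0]
wrist_force: [0.1, -0.3, 3.6]
gripper_width: 0.0169
grasp_force: 15.0
```

Call:
{"method": "move_arm", "body": {
  "increments": [
    {"x": 7.4,"y": 1.1,"z": 0,"ax": 0,"ay": 0,"az": 0.051},
    {"x": 7.3,"y": 1.5,"z": 0,"ax": 0,"ay": 0,"az": 0.051},
    {"x": 7.2,"y": 1.8,"z": 0,"ax": 0,"ay": 0,"az": 0.051},
    {"x": 7.1,"y": 2.2,"z": 0,"ax": 0,"ay": 0,"az": 0.051},
    {"x": 7,"y": 2.5,"z": 0,"ax": 0,"ay": 0,"az": 0.051},
    {"x": 6.9,"y": 2.8,"z": 0,"ax": 0,"ay": 0,"az": 0.051},
    {"x": 6.7,"y": 3.2,"z": 0,"ax": 0,"ay": 0,"az": 0.051},
    {"x": 6.5,"y": 3.5,"z": 0,"ax": 0,"ay": 0,"az": 0.051}
  ],
  "hand": 0
}}

```text
time: 4.32
tool_pos: [0.6249, 0.0934, 0.1052]
ee_rot: [0.502, 0.865, -0.002, -0.001]
wrist_force: [-3.6, -3.7, 3.7]
gripper_width: 0.0181
grasp_force: 15.8
```

Call:
{"method": "move_arm", "body": {
  "increments": [
    {"x": 6.4,"y": 3.8,"z": 0,"ax": 0,"ay": 0,"az": 0.051},
    {"x": 6.2,"y": 4.1,"z": 0,"ax": 0,"ay": 0,"az": 0.051},
    {"x": 5.9,"y": 4.4,"z": 0,"ax": 0,"ay": 0,"az": 0.051},
    {"x": 5.7,"y": 4.7,"z": 0,"ax": 0,"ay": 0,"az": 0.051},
    {"x": 5.5,"y": 5,"z": 0,"ax": 0,"ay": 0,"az": 0.051},
    {"x": 5.2,"y": 5.2,"z": 0,"ax": 0,"ay": 0,"az": 0.051},
    {"x": 5,"y": 5.5,"z": 0,"ax": 0,"ay": 0,"az": 0.051},
    {"x": 4.7,"y": 5.7,"z": 0,"ax": 0,"ay": 0,"az": 0.051},
    {"x": 0,"y": 0,"z": 0,"ax": 0,"ay": 0,"az": 0},
    {"x": 0,"y": 0,"z": 0,"ax": 0,"ay": 0,"az": 0}
  ],
  "hand": 0
}}

```text
time: 5.58
tool_pos: [0.6698, 0.132, 0.1052]
ee_rot: [0.318, 0.948, -0.001, -0.0]
wrist_force: [-4.1, -3.3, 3.2]
gripper_width: 0.0182
grasp_force: 16.1
```

Call:
{"method": "move_arm", "body": {
  "increments": [
    {"x": 0,"y": 0,"z": 0,"ax": 0,"ay": 0,"az": 0},
    {"x": 0,"y": 0,"z": 0,"ax": 0,"ay": 0,"az": 0},
    {"x": 0,"y": 0,"z": 0,"ax": 0,"ay": 0,"az": 0},
    {"x": 0,"y": 0,"z": 0,"ax": 0,"ay": 0,"az": 0},
    {"x": 0,"y": 0,"z": 20,"ax": 0,"ay": 0,"az": 0},
    {"x": 0,"y": 0,"z": 40,"ax": 0,"ay": 0,"az": 0},
    {"x": 0,"y": 0,"z": 40,"ax": 0,"ay": 0,"az": 0},
    {"x": 0,"y": 0,"z": 10,"ax": 0,"ay": 0,"az": 0}
  ],
  "hand": 0.5
}}

```text
time: 6.58
tool_pos: [0.6727, 0.1329, 0.2214]
ee_rot: [0.317, 0.948, 0.002, 0.004]
wrist_force: [-0.1, -0.9, 1.1]
gripper_width: 0.0433
grasp_force: 0.0
```

Run:
```python
from h import *
s=env.state();print(s["time"],s["tool_pos"],s["joints"])
im,d,p=cam("wrist"); save("w3.png",im); np.savez("w3.npz",im=im,d=d)
c=np.array([.5654,.1186]);ex=np.array([.9979,.0654]);ey=np.array([-.0654,.9979])
for X in([.555,.2165,.106],[.6928,.1101,.11]): print(np.round(proj(p,X)))
lp=c+.1*ey;print("lp",lp)
a=.92; t=np.array([.558,.218])+.178*np.array([np.sin(a),-np.cos(a)]);print("tip exp",t,(t-c)@ex,(t-c)@ey,proj(p,[*t,.11]),proj(p,[.558,.218,.106]))
# exposure of skillet in top
im,d,p=cam("top"); save("top2.png",cv2.resize(im[140:250,180:470],None,fx=2.7,fy=2.7,interpolation=2)); np.savez("top2.npz",im=im,d=d)
```

```text
6.575 [0.67266052 0.13289185 0.22144082] [ 8.01308033e-02  3.69130143e-01  1.37841073e+00  6.95660191e-05
  1.38582806e+00 -8.44907226e-01]
[318.  -2.]
[316. 245.]
lp [0.55886 0.21839]
tip exp [0.69961709 0.11016401] 0.1333835188733857 -0.01719606988715039 (np.float64(321.17954898667534), np.float64(251.7680456599562)) (np.float64(322.05765140827026), np.float64(0.13081737720298747))
```

View pics/w3.png

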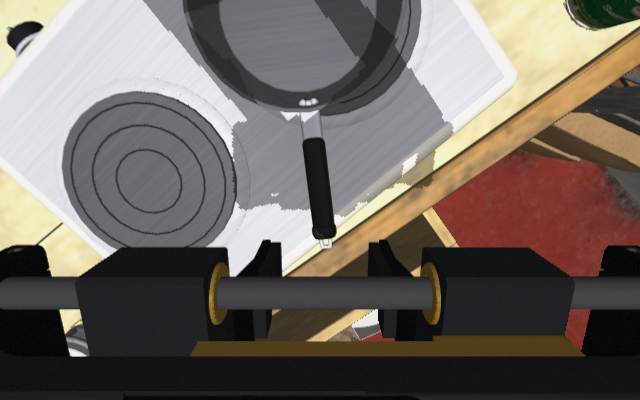

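Wrist view: the skillet handle now runs from (308,103) to its tip at (325,245), a little off the grip axis. The right plate at (150,180) is clear. I'll work out the skillet pose from the tip, the handle line and the rim.

Run:
```python
from h import *
Z=np.load("w3.npz");im=Z["im"];p=env.camera_params("wrist")
c=np.array([.5654,.1186]);ex=np.array([.9979,.0654]);ey=np.array([-.0654,.9979])
A=ray(p,325.5,243,.11)[:2];B=ray(p,313,140,.108)[:2];u=(A-B)/np.linalg.norm(A-B);C=A-.178*u
print("tip",A,"dir",u,"centre",C)
for n,q in(("tip",A),("cen",C)): print(n,(q-c)@ex,(q-c)@ey-(.1 if n=="cen" else 0))
# ring: plate arc visible; rim bottom pts
rim=[ray(p,*q,.106)[:2] for q in((187,0),(200,45),(245,98),(300,114),(360,95),(408,0))]
def circ(P):
    P=np.array(P);M=np.c_[2*P,np.ones(len(P))];s=np.linalg.lstsq(M,(P**2).sum(1),rcond=None)[0];return s[:2],np.sqrt(s[2]+s[0]**2+s[1]**2)
print("rim",circ(rim))
Z=np.load("top2.npz");im=Z["im"];p=env.camera_params("top")
g=cv2.cvtColor(im,cv2.COLOR_RGB2GRAY);m=np.zeros_like(g);m[165:225,234:279]=(g<95)[165:225,234:279]
cc=cv2.convexHull(max(cv2.findContours(m,0,1)[0],key=cv2.contourArea));W=np.array([ray(p,*q[0],.106)[:2] for q in cc],np.float32);print("top",cv2.fitEllipse(W*1000))
```

```text
tip [0.69295238 0.11794852] dir [ 0.86257269 -0.50593315] centre [0.53941444 0.20800462]
tip 0.12724190928254786 -0.008992041626009794
cen -0.02008393104554263 -0.009083677434106402
rim (array([0.54747487, 0.20476469]), np.float64(0.07217091598073898))
top ((543.8902587890625, 210.56988525390625), (141.9389190673828, 282.2845153808594), 99.18486022949219)
```

View pics/top2.png

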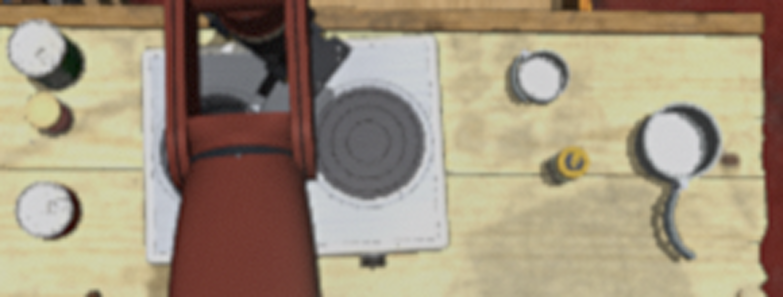

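The skillet has been dragged about 20 mm off centre (limit 25), so it needs correcting. I'll move over it for a clean measurement first.

Call:
{"method": "move_arm", "body": {
  "increments": [
    {"x": -20,"y": 12,"z": 20,"ax": 0,"ay": 0,"az": 0},
    {"x": -25,"y": 15,"z": 25,"ax": 0,"ay": 0,"az": 0},
    {"x": -25,"y": 15,"z": 25,"ax": 0,"ay": 0,"az": 0},
    {"x": 0,"y": 0,"z": 0,"ax": 0,"ay": 0,"az": 0},
    {"x": 0,"y": 0,"z": 0,"ax": 0,"ay": 0,"az": 0}
  ],
  "hand": 0,
  "force": 40
}}

```text
time: 7.3
tool_pos: [0.6, 0.1743, 0.2836]
ee_rot: [0.317, 0.948, -0.001, -0.001]
wrist_force: [0.4, 0.3, -0.1]
gripper_width: 0.0036
grasp_force: 0.0
```

```bash
cat > w.py <<'E'
from h import *
def circ(P):
    P=np.array(P)
    for _ in range(4):
        M=np.c_[2*P,np.ones(len(P))];s=np.linalg.lstsq(M,(P**2).sum(1),rcond=None)[0];r=np.sqrt(s[2]+s[0]**2+s[1]**2)
        e=abs(np.linalg.norm(P-s[:2],axis=1)-r);P=P[e<max(.002,2*np.median(e))]
    return s[:2].round(4),r.round(4),len(P)
def skillet(name):
    im,d,p=cam("wrist");save(name,im);np.savez("w.npz",im=im,d=d)
    P=pts(d,p); m=(P[...,2]>.100)&(P[...,2]<.118)&(d>0); m[240:]=0
    print("rimtop",circ(P[m&(np.linalg.norm(P[...,:2]-[.545,.21],axis=-1)<.09)][:,:2]))
    g=cv2.cvtColor(im,cv2.COLOR_RGB2GRAY); h=(g<45)&m&(np.linalg.norm(P[...,:2]-[.545,.21],axis=-1)>.09)
    Q=P[h][:,:2].astype(np.float32)*1000; l=cv2.fitLine(Q,2,0,.01,.01).ravel();print("handle",len(Q),l.round(4),np.ptp(Q,axis=0))
    return im,d,p
E
python3 - <<'E'
from w import *
print(env.state()["tool_pos"]);skillet("w4.png")
E
```

```text
[0.59999107 0.17430054 0.28363936]
rimtop (array([0.5452, 0.205 ]), np.float64(0.0716), 2653)
handle 231 [ 9.916000e-01 -1.291000e-01  6.339414e+02  1.543992e+02] [24.214539 21.018509]
```

View pics/w4.png

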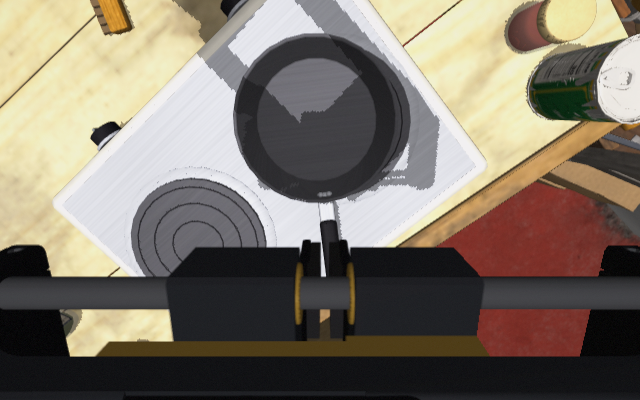

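Wrist view: the skillet rim spans columns 234-409 and rows 33-200, giving a centre near (0.545, 0.206), 18 mm off the plate centre towards the front right. I'll nudge it by pushing the inner wall back-left with closed fingers; leading-edge contact is stable.

Call:
{"method": "move_arm", "body": {
  "increments": [
    {"x": -27,"y": 16,"z": -30,"ax": 0,"ay": 0,"az": -0.1},
    {"x": -28,"y": 16,"z": -30,"ax": 0,"ay": 0,"az": -0.09},
    {"x": 0,"y": 0,"z": -30,"ax": 0,"ay": 0,"az": 0},
    {"x": 0,"y": 0,"z": -30,"ax": 0,"ay": 0,"az": 0},
    {"x": 0,"y": 0,"z": -30,"ax": 0,"ay": 0,"az": 0},
    {"x": 0,"y": 0,"z": -20,"ax": 0,"ay": 0,"az": 0},
    {"x": 0,"y": 0,"z": -6,"ax": 0,"ay": 0,"az": 0},
    {"x": 0,"y": 0,"z": 0,"ax": 0,"ay": 0,"az": 0}
  ],
  "hand": 0
}}

```text
time: 8.35
tool_pos: [0.5456, 0.2065, 0.1094]
ee_rot: [0.406, 0.914, -0.0, -0.0]
wrist_force: [0.6, 0.8, 0.5]
gripper_width: 0.0005
grasp_force: 0.0
```

Call:
{"method": "move_arm", "body": {
  "increments": [
    {"x": 7.5,"y": 6.7,"z": 0,"ax": 0,"ay": 0,"az": 0},
    {"x": 7.5,"y": 6.7,"z": 0,"ax": 0,"ay": 0,"az": 0},
    {"x": 7.5,"y": 6.7,"z": 0,"ax": 0,"ay": 0,"az": 0},
    {"x": 6,"y": 5.3,"z": 0,"ax": 0,"ay": 0,"az": 0},
    {"x": 4,"y": 3.5,"z": 0,"ax": 0,"ay": 0,"az": 0},
    {"x": 0,"y": 0,"z": 0,"ax": 0,"ay": 0,"az": 0}
  ],
  "hand": 0
}}

```text
time: 9.1
tool_pos: [0.578, 0.2358, 0.1094]
ee_rot: [0.406, 0.914, -0.0, -0.0]
wrist_force: [-0.3, 0.3, 1.0]
gripper_width: 0.0003
grasp_force: 0.0
```

Call:
{"method": "move_arm", "body": {
  "increments": [
    {"x": 2.2,"y": 2,"z": 0,"ax": 0,"ay": 0,"az": 0},
    {"x": 2.2,"y": 2,"z": 0,"ax": 0,"ay": 0,"az": 0},
    {"x": 2.2,"y": 2,"z": 0,"ax": 0,"ay": 0,"az": 0},
    {"x": 0,"y": 0,"z": 0,"ax": 0,"ay": 0,"az": 0}
  ],
  "hand": 0
}}

```text
time: 9.6
tool_pos: [0.5846, 0.2416, 0.1096]
ee_rot: [0.406, 0.914, 0.0, 0.0]
wrist_force: [0.2, -0.1, -1.1]
gripper_width: 0.0005
grasp_force: 0.0
```

Call:
{"method": "move_arm", "body": {
  "increments": [
    {"x": 2.2,"y": 2,"z": 0,"ax": 0,"ay": 0,"az": 0},
    {"x": 2.2,"y": 2,"z": 0,"ax": 0,"ay": 0,"az": 0},
    {"x": 2.2,"y": 2,"z": 0,"ax": 0,"ay": 0,"az": 0},
    {"x": 0,"y": 0,"z": 0,"ax": 0,"ay": 0,"az": 0}
  ],
  "hand": 0
}}

```text
time: 10.1
tool_pos: [0.591, 0.2474, 0.1094]
ee_rot: [0.406, 0.914, -0.0, -0.0]
wrist_force: [-2.4, -3.0, 1.0]
gripper_width: 0.0002
grasp_force: 1.7
```

Call:
{"method": "move_arm", "body": {
  "increments": [
    {"x": 2.2,"y": 2,"z": 0,"ax": 0,"ay": 0,"az": 0},
    {"x": 2.2,"y": 2,"z": 0,"ax": 0,"ay": 0,"az": 0},
    {"x": 2.2,"y": 2,"z": 0,"ax": 0,"ay": 0,"az": 0},
    {"x": 2.2,"y": 2,"z": 0,"ax": 0,"ay": 0,"az": 0},
    {"x": 0,"y": 0,"z": 0,"ax": 0,"ay": 0,"az": 0}
  ],
  "hand": 0
}}

```text
time: 10.72
tool_pos: [0.6002, 0.2559, 0.1095]
ee_rot: [0.406, 0.914, 0.0, 0.0]
wrist_force: [-2.1, -1.2, 0.8]
gripper_width: 0.0005
grasp_force: 1.0
```

Call:
{"method": "move_arm", "body": {
  "increments": [
    {"x": -10,"y": -10,"z": 0,"ax": 0,"ay": 0,"az": 0},
    {"x": 0,"y": 0,"z": 30,"ax": 0,"ay": 0,"az": 0},
    {"x": 0,"y": 0,"z": 50,"ax": 0,"ay": 0,"az": 0},
    {"x": 0,"y": -30,"z": 50,"ax": 0,"ay": 0,"az": 0.1},
    {"x": 0,"y": -30,"z": 45,"ax": 0,"ay": 0,"az": 0.09},
    {"x": 0,"y": 0,"z": 0,"ax": 0,"ay": 0,"az": 0}
  ],
  "hand": 0
}}

```text
time: 11.48
tool_pos: [0.5932, 0.1848, 0.2911]
ee_rot: [0.318, 0.948, 0.003, 0.005]
wrist_force: [0.0, 0.9, 0.6]
gripper_width: 0.0004
grasp_force: 0.0
```

Run:
```python
from w import *
print(env.state()["tool_pos"]);im,d,p=skillet("w5.png")
for X in([.5589,.2184,.106],): print(proj(p,X))
g=cv2.cvtColor(im,cv2.COLOR_RGB2GRAY)
c=cv2.HoughCircles(cv2.medianBlur(g,3),cv2.HOUGH_GRADIENT,1.2,30,param1=80,param2=30,minRadius=60,maxRadius=110)
for q in (c[0][:4] if c is not None else []): print(q, ray(p,q[0],q[1],.106).round(4), ray(p,q[0],q[1],.068).round(4))
```

```text
[0.59322194 0.1847762  0.29107062]
rimtop (array([0.5569, 0.2185]), np.float64(0.0715), 2564)
handle 125 [6.318000e-01 7.751000e-01 6.409850e+02 1.675967e+02] [15.76532  16.668335]
(np.float64(329.3030852616279), np.float64(136.8239220473598))
[328.2  125.4   77.64] [0.55   0.2238 0.106 ] [0.5521 0.2231 0.068 ]
[334.2     155.40001 104.04   ] [0.5755 0.2118 0.106 ] [0.5805 0.2097 0.068 ]
[190.20001 257.40002  62.16   ] [0.5703 0.0328 0.106 ] [0.5747 0.0101 0.068 ]
[359.40002 138.6     109.32   ] [0.5771 0.2397 0.106 ] [0.5823 0.2409 0.068 ]
```

View pics/w5.png

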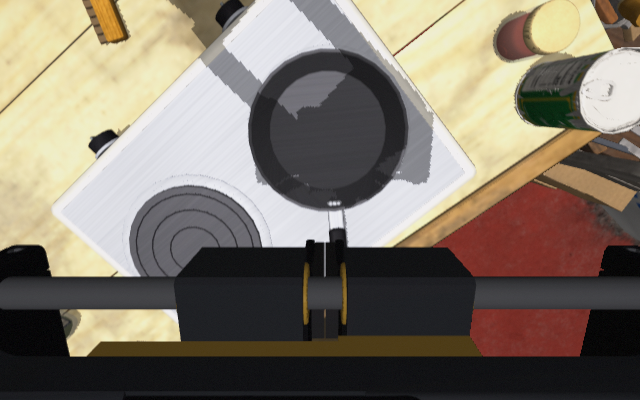

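Skillet rim now at (329,130) px, giving (0.557, 0.2185), within 2 mm of the left plate's centre. The handle stays behind. Next, over to the saucepan, turning the gripper across its handle.

Call:
{"method": "move_arm", "body": {
  "increments": [
    {"x": -12,"y": -46,"z": 0,"ax": 0,"ay": 0,"az": -0.17},
    {"x": -12,"y": -46,"z": 0,"ax": 0,"ay": 0,"az": -0.17},
    {"x": -12,"y": -46,"z": 0,"ax": 0,"ay": 0,"az": -0.17},
    {"x": -12,"y": -46,"z": 0,"ax": 0,"ay": 0,"az": -0.17},
    {"x": -12,"y": -46,"z": 0,"ax": 0,"ay": 0,"az": -0.17},
    {"x": -12,"y": -46,"z": 0,"ax": 0,"ay": 0,"az": -0.17},
    {"x": -12,"y": -46,"z": 0,"ax": 0,"ay": 0,"az": -0.17},
    {"x": -12,"y": -46,"z": 0,"ax": 0,"ay": 0,"az": -0.17},
    {"x": -12,"y": -46,"z": 0,"ax": 0,"ay": 0,"az": -0.17},
    {"x": -12,"y": -46,"z": 0,"ax": 0,"ay": 0,"az": -0.17},
    {"x": -13,"y": -46,"z": 0,"ax": 0,"ay": 0,"az": -0.17},
    {"x": 0,"y": -46,"z": 0,"ax": 0,"ay": 0,"az": -0.17}
  ],
  "hand": 0.5
}}

```text
time: 13.02
tool_pos: [0.4566, -0.3672, 0.283]
ee_rot: [0.975, 0.223, 0.0, -0.001]
wrist_force: [0.4, 0.6, 1.4]
gripper_width: 0.0436
grasp_force: 0.0
```

Call:
{"method": "move_arm", "body": {
  "increments": [
    {"x": 0,"y": 0,"z": -30,"ax": 0,"ay": 0,"az": -0.17},
    {"x": 0,"y": 0,"z": -30,"ax": 0,"ay": 0,"az": -0.16},
    {"x": 0,"y": 0,"z": 0,"ax": 0,"ay": 0,"az": 0},
    {"x": 0,"y": 0,"z": 0,"ax": 0,"ay": 0,"az": 0}
  ],
  "hand": 0.5
}}

```text
time: 13.52
tool_pos: [0.4575, -0.3662, 0.2249]
ee_rot: [0.998, 0.065, 0.0, 0.0]
wrist_force: [0.7, -0.4, 0.5]
gripper_width: 0.0437
grasp_force: 0.0
```

Run:
```python
from w import *
s=env.state();print(s["time"],s["tool_pos"],s["ee_rot"],s["joints"])
im,d,p=cam("top")
# skillet
g=cv2.cvtColor(im,cv2.COLOR_RGB2GRAY);P=pts(d,p)
c0=np.array([.5654,.1186]);ex=np.array([.9979,.0654]);ey=np.array([-.0654,.9979])
m=np.zeros_like(g);m[165:225,234:279]=(g<95)[165:225,234:279]
cc=cv2.convexHull(max(cv2.findContours(m,0,1)[0],key=cv2.contourArea));W=np.array([ray(p,*q[0],.106)[:2] for q in cc],np.float32);e=cv2.fitEllipse(W*1000);print("top skillet",e)
v,u=np.nonzero((g<60)&(np.arange(640)[None]>255)&(np.arange(640)[None]<320)&(np.arange(400)[:,None]>150)&(np.arange(400)[:,None]<190))
W=np.array([ray(p,a,b,.109)[:2] for a,b in zip(u,v)]);r=np.linalg.norm(W-[.557,.2185],axis=1);W=W[(r>.09)&(r<.19)];q=W.mean(0)-[.557,.2185];q/=np.linalg.norm(q);t=np.array([.557,.2185])+.178*q;print(len(W),"dir",q,"tip rel",(t-c0)@ex,(t-c0)@ey,"max r",r[(r>.09)&(r<.19)].max())
im,d,p=cam("wrist");save("w6.png",im);np.savez("w6.npz",im=im,d=d);P=pts(d,p)
m=(P[...,2]>.063)&(P[...,2]<.085)&(d>0);m[245:]=0
print("pan rim",circ(P[m&(np.linalg.norm(P[...,:2]-[.576,-.39],axis=-1)<.058)][:,:2]))
m=(P[...,2]>.045)&(P[...,2]<.08)&(d>0)&(np.linalg.norm(P[...,:2]-[.576,-.39],axis=-1)>.056)&(np.linalg.norm(P[...,:2]-[.576,-.39],axis=-1)<.17);m[245:]=0
Q=P[m]
for lo in np.arange(.40,.54,.01):
    k=Q[(Q[:,0]>=lo)&(Q[:,0]<lo+.01)]
    if len(k)>3: print(round(lo,2),len(k),k.mean(0).round(4),np.ptp(k[:,1]).round(4))
```

```text
13.525 [ 0.45746655 -0.36621216  0.22486319] [9.97910487e-01 6.46112562e-02 2.11712209e-04 2.46140323e-05] [-8.09760726e-01  1.38286500e-01  1.64789467e+00  3.00217954e-04
  1.35510212e+00  6.31658798e-01]
top skillet ((557.0792846679688, 216.4134521484375), (142.86485290527344, 146.3231201171875), 142.1324005126953)
70 dir [ 0.84679051 -0.53192653] tip rel 0.14237101721130924 -0.00410217592866991 max r 0.1677110652051465
pan rim (array([ 0.578 , -0.3927]), np.float64(0.0486), 1613)
0.42 45 [ 0.4277 -0.4032  0.0625] 0.0113
0.43 163 [ 0.4347 -0.398   0.0619] 0.0212
0.44 126 [ 0.445  -0.3879  0.0627] 0.0172
0.45 112 [ 0.4548 -0.3821  0.0626] 0.0133
0.46 116 [ 0.4649 -0.3784  0.0627] 0.0104
0.47 110 [ 0.4751 -0.3767  0.0627] 0.0089
0.48 114 [ 0.4851 -0.3771  0.0627] 0.0097
0.49 122 [ 0.4951 -0.3789  0.0627] 0.0113
0.5 127 [ 0.505  -0.3824  0.0625] 0.0127
0.51 136 [ 0.5156 -0.39    0.0647] 0.0174
0.52 134 [ 0.5262 -0.2496  0.0627] 0.0235
0.53 208 [ 0.5351 -0.264   0.0645] 0.0128
0.54 200 [ 0.5448 -0.267   0.0639] 0.0057
```

View pics/w6.png

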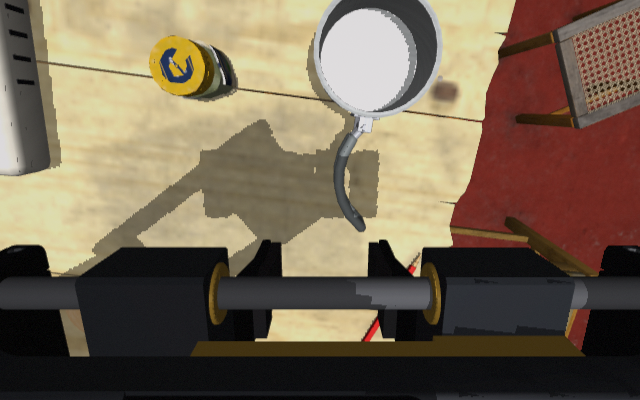

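Wrist view: the big pan's rim is at (378,55), the hinge at (364,125), the handle bulges left to (338,175) and the tip is at (361,228); the spice jar is at (185,65). Numerically handle_mid is about (0.469, -0.3775), 51 mm from the pin at (0.518, -0.392), and the gripper yaw already fits. Skillet tip is at (0.142, -0.004), good. Grasping.

Call:
{"method": "move_arm", "body": {
  "increments": [
    {"x": 6,"y": -6,"z": -30,"ax": 0,"ay": 0,"az": 0},
    {"x": 6,"y": -5,"z": -30,"ax": 0,"ay": 0,"az": 0},
    {"x": 0,"y": 0,"z": -30,"ax": 0,"ay": 0,"az": 0},
    {"x": 0,"y": 0,"z": -30,"ax": 0,"ay": 0,"az": 0},
    {"x": 0,"y": 0,"z": -30,"ax": 0,"ay": 0,"az": 0},
    {"x": 0,"y": 0,"z": -20,"ax": 0,"ay": 0,"az": 0},
    {"x": 0,"y": 0,"z": -10,"ax": 0,"ay": 0,"az": 0},
    {"x": 0,"y": 0,"z": 0,"ax": 0,"ay": 0,"az": 0}
  ],
  "hand": 0.5
}}

```text
time: 14.62
tool_pos: [0.469, -0.3775, 0.0446]
ee_rot: [0.998, 0.063, -0.0, -0.0]
wrist_force: [0.8, -0.1, -0.0]
gripper_width: 0.0435
grasp_force: 0.0
```

Call:
{"method": "move_arm", "body": {
  "increments": [
    {"x": 0,"y": 0,"z": 0,"ax": 0,"ay": 0,"az": 0},
    {"x": 0,"y": 0,"z": 0,"ax": 0,"ay": 0,"az": 0},
    {"x": 0,"y": 0,"z": 0,"ax": 0,"ay": 0,"az": 0},
    {"x": 0,"y": 0,"z": 0,"ax": 0,"ay": 0,"az": 0},
    {"x": 0,"y": 0,"z": 0,"ax": 0,"ay": 0,"az": 0},
    {"x": 0,"y": 0,"z": 0,"ax": 0,"ay": 0,"az": 0},
    {"x": 0,"y": 0,"z": 0,"ax": 0,"ay": 0,"az": 0}
  ],
  "hand": 0,
  "force": 60
}}

```text
time: 15.5
tool_pos: [0.469, -0.3773, 0.0447]
ee_rot: [0.998, 0.063, 0.0, -0.0]
wrist_force: [1.0, 2.7, 2.9]
gripper_width: 0.0075
grasp_force: 59.1
```

Call:
{"method": "move_arm", "body": {
  "increments": [
    {"x": 0,"y": 0,"z": 4,"ax": 0,"ay": 0,"az": 0},
    {"x": 0,"y": 0,"z": 6,"ax": 0,"ay": 0,"az": 0},
    {"x": 0,"y": 0,"z": 10,"ax": 0,"ay": 0,"az": 0},
    {"x": 0,"y": 0,"z": 10,"ax": 0,"ay": 0,"az": 0},
    {"x": 0,"y": 0,"z": 10,"ax": 0,"ay": 0,"az": 0},
    {"x": 0,"y": 0,"z": 0,"ax": 0,"ay": 0,"az": 0}
  ],
  "hand": 0
}}

```text
time: 16.25
tool_pos: [0.4696, -0.3783, 0.0862]
ee_rot: [0.998, 0.063, 0.001, 0.001]
wrist_force: [-0.3, -0.3, -7.1]
gripper_width: 0.0079
grasp_force: 60.4
```

```bash
cat >> w.py <<'E'
def pan(zoff,c,name):
    im,d,p=cam("wrist");save(name,im);P=pts(d,p)
    m=(P[...,2]>zoff+.055)&(P[...,2]<zoff+.095)&(d>0)&(np.linalg.norm(P[...,:2]-c,axis=-1)<.062);m[245:]=0
    Q=P[m];o=circ(Q[:,:2]);print("rim",o)
    k=Q[np.abs(np.linalg.norm(Q[:,:2]-o[0],axis=1)-.049)<.004]
    A=np.c_[k[:,:2]-o[0],np.ones(len(k))];s=np.linalg.lstsq(A,k[:,2],rcond=None)[0];print("rim tilt",s.round(4),len(k))
    return im,d,p,P
E
python3 - <<'E'
from w import *
s=env.state();print(s["time"],s["tool_pos"],s["ee_rot"],s["moment"])
pan(.04,[.578,-.39],"w7.png")
E
```

```text
16.25 [ 0.46962319 -0.37831525  0.08618181] [9.98021785e-01 6.28523811e-02 9.15890876e-04 1.12098476e-03] [0.05398673 0.76069972 0.01880385]
rim (array([ 0.5784, -0.3953]), np.float64(0.0473), 6503)
rim tilt [-0.0795  0.0202  0.1038] 8529
```

Pan carried (7 N), sagging 0.08 rad about y. I'll level it, lift it above the jar's height, and carry it gently.

Call:
{"method": "move_arm", "body": {
  "increments": [
    {"x": 0,"y": 0,"z": 5,"ax": 0,"ay": -0.02,"az": 0},
    {"x": 0,"y": 0,"z": 10,"ax": 0.005,"ay": -0.02,"az": 0},
    {"x": 0,"y": 0,"z": 15,"ax": 0.005,"ay": -0.02,"az": 0},
    {"x": 0,"y": 0,"z": 15,"ax": 0.005,"ay": -0.02,"az": 0},
    {"x": 0,"y": 0,"z": 15,"ax": 0,"ay": 0,"az": 0},
    {"x": 0,"y": 0,"z": 15,"ax": 0,"ay": 0,"az": 0},
    {"x": 0,"y": 0,"z": 15,"ax": 0,"ay": 0,"az": 0},
    {"x": 0,"y": 0,"z": 10,"ax": 0,"ay": 0,"az": 0},
    {"x": 0,"y": 0,"z": 5,"ax": 0,"ay": 0,"az": 0},
    {"x": 0,"y": 0,"z": 0,"ax": 0,"ay": 0,"az": 0}
  ],
  "hand": 0
}}

```text
time: 17.55
tool_pos: [0.4689, -0.3775, 0.1897]
ee_rot: [0.997, 0.063, 0.04, -0.005]
wrist_force: [0.2, 0.4, -6.3]
gripper_width: 0.0076
grasp_force: 61.4
```

Call:
{"method": "move_arm", "body": {
  "increments": [
    {"x": 0,"y": 4,"z": 0,"ax": 0,"ay": 0,"az": 0},
    {"x": 0,"y": 8,"z": 0,"ax": 0,"ay": 0,"az": 0},
    {"x": 0,"y": 12,"z": 0,"ax": 0,"ay": 0,"az": 0},
    {"x": 0,"y": 16,"z": 0,"ax": 0,"ay": 0,"az": 0},
    {"x": 0,"y": 20,"z": 0,"ax": 0,"ay": 0,"az": 0},
    {"x": 0,"y": 24,"z": 0,"ax": 0,"ay": 0,"az": 0},
    {"x": 0,"y": 25,"z": 0,"ax": 0,"ay": 0,"az": 0},
    {"x": -1,"y": 25,"z": 0,"ax": 0,"ay": 0,"az": 0},
    {"x": -1,"y": 25,"z": 0,"ax": 0,"ay": 0,"az": 0},
    {"x": -1,"y": 25,"z": 0,"ax": 0,"ay": 0,"az": 0},
    {"x": -1,"y": 25,"z": 0,"ax": 0,"ay": 0,"az": 0}
  ],
  "hand": 0
}}

```text
time: 18.92
tool_pos: [0.4646, -0.1665, 0.1896]
ee_rot: [0.997, 0.063, 0.041, -0.005]
wrist_force: [0.5, 0.7, -6.3]
gripper_width: 0.0077
grasp_force: 61.4
```

Call:
{"method": "move_arm", "body": {
  "increments": [
    {"x": -1,"y": 25,"z": 0,"ax": 0,"ay": 0,"az": 0},
    {"x": -1,"y": 25,"z": 0,"ax": 0,"ay": 0,"az": 0},
    {"x": 0,"y": 25,"z": 0,"ax": 0,"ay": 0,"az": 0},
    {"x": 0,"y": 25,"z": 0,"ax": 0,"ay": 0,"az": 0},
    {"x": 0,"y": 24,"z": 0,"ax": 0,"ay": 0,"az": 0},
    {"x": 0,"y": 21,"z": 0,"ax": 0,"ay": 0,"az": 0},
    {"x": 0,"y": 17,"z": 0,"ax": 0,"ay": 0,"az": 0},
    {"x": 0,"y": 13,"z": 0,"ax": 0,"ay": 0,"az": 0},
    {"x": 0,"y": 9,"z": 0,"ax": 0,"ay": 0,"az": 0},
    {"x": 0,"y": 5,"z": 0,"ax": 0,"ay": 0,"az": 0},
    {"x": 0,"y": 0,"z": 0,"ax": 0,"ay": 0,"az": 0},
    {"x": 0,"y": 0,"z": 0,"ax": 0,"ay": 0,"az": 0}
  ],
  "hand": 0
}}

```text
time: 20.42
tool_pos: [0.4629, 0.0202, 0.1895]
ee_rot: [0.997, 0.063, 0.04, -0.005]
wrist_force: [-0.3, 0.3, -6.7]
gripper_width: 0.0076
grasp_force: 61.4
```

Run:
```python
from w import *
s=env.state();print(s["time"],s["tool_pos"],s["ee_rot"],s["gripper_width"])
im,d,p,P=pan(.14,[.572,.02],"w8.png")
print(np.round(proj(p,[.5719,.0188,.068])))
```

```text
20.425 [0.46287261 0.02017358 0.18947729] [ 0.99721814  0.06250983  0.04030911 -0.00486513] 0.007563104738810471
rim (array([0.5656, 0.0017]), np.float64(0.0433), 3394)
rim tilt [ 0.1635 -0.0563  0.2207] 1231
[347.  73.]
```

Call:
{"method": "move_arm", "body": {
  "increments": [
    {"x": 0,"y": 3,"z": -5,"ax": 0,"ay": 0,"az": 0},
    {"x": 0,"y": 5,"z": -10,"ax": 0,"ay": 0,"az": 0},
    {"x": 0,"y": 5,"z": -12,"ax": 0,"ay": 0,"az": 0},
    {"x": 0,"y": 4,"z": -12,"ax": 0,"ay": 0,"az": 0},
    {"x": 0,"y": 0,"z": -8,"ax": 0,"ay": 0,"az": 0},
    {"x": 0,"y": 0,"z": 0,"ax": 0,"ay": 0,"az": 0}
  ],
  "hand": 0
}}

```text
time: 21.22
tool_pos: [0.4621, 0.0376, 0.1414]
ee_rot: [0.997, 0.063, 0.039, -0.005]
wrist_force: [-0.3, -0.3, -6.2]
gripper_width: 0.0077
grasp_force: 61.0
```

Run:
```python
from w import *
s=env.state();print(s["time"],s["tool_pos"])
for n in("top","scene"):
    im,d,p=cam(n);save(n+"3.png",im);P=pts(d,p)
    near=(np.linalg.norm(P[...,:2]-[.572,.02],axis=-1)<.075)&(d>0)
    hsv=cv2.cvtColor(im,cv2.COLOR_RGB2HSV)
    m=near&(P[...,2]>.145)&(P[...,2]<.19)&(hsv[...,1]<70)&(P[...,0]>.51)
    Q=P[m];print(n,len(Q));
    if len(Q)>20:
        print(circ(Q[:,:2]),np.percentile(Q[:,2],[5,50,95]).round(3))
        A=np.c_[Q[:,:2]-[.572,.02],np.ones(len(Q))];print("tilt",np.linalg.lstsq(A,Q[:,2],rcond=None)[0].round(3))
a=cv2.imread("pics/top3.png")[150:240,230:350];b=cv2.imread("pics/scene3.png")[120:280,200:400];w=cv2.imread("pics/w8.png")[:250]
cv2.imwrite("pics/mix.png",np.hstack([cv2.resize(a,(400,300)),cv2.resize(b,(375,300))]))
im,d,p=cam("wrist");P=pts(d,p);m=(P[...,2]>.13)&(P[...,2]<.2)&(P[...,0]>.51);m[245:]=0
print("wrist z",[(u,P[120,u].round(3).tolist()) for u in range(200,520,20)])
```

```text
21.225 [0.46206516 0.0376282  0.1413911 ]
top 185
(array([0.572 , 0.0144]), np.float64(0.0487), 128) [0.15  0.168 0.175]
tilt [-0.02   0.001  0.166]
scene 399
(array([0.5717, 0.0139]), np.float64(0.0482), 300) [0.146 0.161 0.171]
tilt [0.019 0.01  0.16 ]
wrist z [(200, [0.525, 0.128, 0.059]), (220, [0.526, 0.115, 0.058]), (240, [0.528, 0.102, 0.059]), (260, [0.529, 0.089, 0.062]), (280, [0.531, 0.075, 0.068]), (300, [0.532, 0.063, 0.067]), (320, [0.534, 0.05, 0.067]), (340, [0.53, 0.041, 0.17]), (360, [0.535, 0.029, 0.105]), (380, [0.536, 0.018, 0.106]), (400, [0.537, 0.008, 0.105]), (420, [0.539, -0.002, 0.105]), (440, [0.54, -0.012, 0.106]), (460, [0.54, -0.016, 0.123]), (480, [0.538, -0.017, 0.145]), (500, [0.537, -0.015, 0.165])]
```

View pics/mix.png

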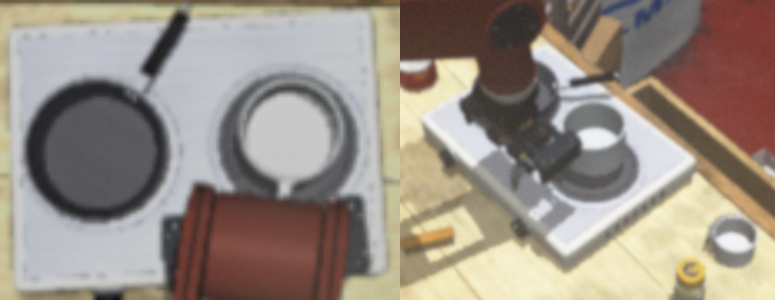

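The mix picture shows the pan held level above the right plate, centred 5 mm too far right, with the skillet at the left and its handle pointing to the back. Shift 5 mm and lower.

Call:
{"method": "move_arm", "body": {
  "increments": [
    {"x": 0,"y": 2,"z": -3,"ax": 0,"ay": 0,"az": 0},
    {"x": 0,"y": 3,"z": -5,"ax": 0,"ay": 0,"az": 0},
    {"x": 0,"y": 0,"z": -5,"ax": 0,"ay": 0,"az": 0},
    {"x": 0,"y": 0,"z": -5,"ax": 0,"ay": 0,"az": 0},
    {"x": 0,"y": 0,"z": -4,"ax": 0,"ay": 0,"az": 0},
    {"x": 0,"y": 0,"z": -2,"ax": 0,"ay": 0,"az": 0},
    {"x": 0,"y": 0,"z": 0,"ax": 0,"ay": 0,"az": 0}
  ],
  "hand": 0
}}

```text
time: 22.25
tool_pos: [0.4628, 0.0425, 0.1184]
ee_rot: [0.997, 0.063, 0.04, -0.005]
wrist_force: [0.3, 0.1, -5.6]
gripper_width: 0.0079
grasp_force: 61.0
```

Call:
{"method": "move_arm", "body": {
  "increments": [
    {"x": 0,"y": 0,"z": -2,"ax": 0,"ay": 0,"az": 0},
    {"x": 0,"y": 0,"z": -1,"ax": 0,"ay": 0,"az": 0},
    {"x": 0,"y": 0,"z": 0,"ax": 0,"ay": 0,"az": 0}
  ],
  "hand": 0
}}

```text
time: 22.62
tool_pos: [0.4628, 0.0425, 0.1155]
ee_rot: [0.997, 0.063, 0.04, -0.005]
wrist_force: [0.3, -0.8, -6.2]
gripper_width: 0.0075
grasp_force: 61.0
```

Call:
{"method": "move_arm", "body": {
  "increments": [
    {"x": 0,"y": 0,"z": -1.5,"ax": 0,"ay": 0,"az": 0},
    {"x": 0,"y": 0,"z": -1.5,"ax": 0,"ay": 0,"az": 0},
    {"x": 0,"y": 0,"z": 0,"ax": 0,"ay": 0,"az": 0}
  ],
  "hand": 0
}}

```text
time: 23.0
tool_pos: [0.4627, 0.0426, 0.1123]
ee_rot: [0.997, 0.063, 0.04, -0.005]
wrist_force: [0.2, -0.5, -5.9]
gripper_width: 0.0077
grasp_force: 61.0
```

Call:
{"method": "move_arm", "body": {
  "increments": [
    {"x": 0,"y": 0,"z": -1,"ax": 0,"ay": 0,"az": 0},
    {"x": 0,"y": 0,"z": 0,"ax": 0,"ay": 0,"az": 0}
  ],
  "hand": 0
}}

```text
time: 23.25
tool_pos: [0.4631, 0.0426, 0.1118]
ee_rot: [0.997, 0.063, 0.041, -0.005]
wrist_force: [-1.1, 1.0, -4.1]
gripper_width: 0.0078
grasp_force: 60.9
```

Call:
{"method": "move_arm", "body": {
  "increments": [
    {"x": 0,"y": 0,"z": -1,"ax": 0,"ay": 0,"az": 0},
    {"x": 0,"y": 0,"z": -0.5,"ax": 0,"ay": 0,"az": 0},
    {"x": 0,"y": 0,"z": 0,"ax": 0,"ay": 0,"az": 0}
  ],
  "hand": 0
}}

```text
time: 23.62
tool_pos: [0.4634, 0.0426, 0.1107]
ee_rot: [0.997, 0.063, 0.041, -0.005]
wrist_force: [-3.7, 1.1, 2.1]
gripper_width: 0.0074
grasp_force: 60.4
```

Call:
{"method": "move_arm", "body": {
  "increments": [
    {"x": 0,"y": 0,"z": 0,"ax": 0,"ay": 0,"az": 0},
    {"x": 0,"y": 0,"z": 0,"ax": 0,"ay": 0,"az": 0},
    {"x": 0,"y": 0,"z": 0,"ax": 0,"ay": 0,"az": 0},
    {"x": 0,"y": 0,"z": 0,"ax": 0,"ay": 0,"az": 0},
    {"x": 0,"y": 0,"z": 0,"ax": 0,"ay": 0,"az": 0},
    {"x": 0,"y": 0,"z": 10,"ax": 0,"ay": 0,"az": 0},
    {"x": 0,"y": 0,"z": 30,"ax": 0,"ay": 0.02,"az": 0},
    {"x": 0,"y": 0,"z": 40,"ax": 0,"ay": 0.03,"az": 0},
    {"x": 0,"y": 0,"z": 40,"ax": -0.015,"ay": 0.03,"az": 0},
    {"x": 0,"y": 0,"z": 20,"ax": 0,"ay": 0,"az": 0},
    {"x": 0,"y": 0,"z": 0,"ax": 0,"ay": 0,"az": 0}
  ],
  "hand": 0.5
}}

```text
time: 25.0
tool_pos: [0.4642, 0.0425, 0.2525]
ee_rot: [0.998, 0.063, 0.002, 0.0]
wrist_force: [-0.1, 0.2, -0.2]
gripper_width: 0.0438
grasp_force: 0.0
```

```bash
cat > pm.py <<'E'
from w import *
s=env.state();print(s["time"],s["tool_pos"],s["ee_rot"])
C=np.array([.572,.0205])
im,d,p=cam("wrist");save("w9.png",im);P=pts(d,p);r=np.linalg.norm(P[...,:2]-C,axis=-1)
m=(P[...,2]>.128)&(P[...,2]<.15)&(d>0)&(r<.062);m[245:]=0;print("wrist rim",circ(P[m][:,:2]))
m=(P[...,2]>.112)&(P[...,2]<.15)&(d>0)&(r>.056)&(r<.17)&(P[...,1]<.1);m[245:]=0;Q=P[m]
A=np.arctan2(Q[:,1]-C[1],Q[:,0]-C[0])
for lo in np.arange(.40,.64,.01):
    k=Q[(Q[:,0]>=lo)&(Q[:,0]<lo+.01)]
    if len(k)>3: print(round(lo,2),len(k),k.mean(0).round(4),np.ptp(k[:,1]).round(4))
im,d,p=cam("top");P=pts(d,p)
r=np.linalg.norm(P[...,:2]-C,axis=-1)
m=(P[...,2]>.125)&(P[...,2]<.15)&(r<.065);Q=P[m]
if len(Q)>20: print("top rim",circ(Q[:,:2]),np.median(Q[:,2]),"tilt",np.linalg.lstsq(np.c_[Q[:,:2]-C,np.ones(len(Q))],Q[:,2],rcond=None)[0].round(3))
E
python3 pm.py
```

```text
25.0 [0.46418534 0.04251189 0.25249415] [9.98031757e-01 6.26662851e-02 2.33276079e-03 3.26713004e-04]
wrist rim (array([0.5732, 0.0204]), np.float64(0.0484), 2259)
0.42 8 [0.4278 0.0188 0.1144] 0.0034
0.43 128 [0.4359 0.0306 0.1306] 0.0168
0.44 155 [0.445  0.0368 0.1307] 0.0142
0.45 141 [0.4551 0.041  0.1307] 0.0117
0.46 133 [0.465  0.0436 0.1306] 0.0092
0.47 144 [0.4749 0.0439 0.1307] 0.0089
0.48 147 [0.485  0.0427 0.1307] 0.0106
0.49 164 [0.4951 0.0397 0.1307] 0.0136
0.5 160 [0.5049 0.0349 0.1302] 0.0149
0.51 130 [0.5135 0.0272 0.1348] 0.0133
top rim (array([0.5761, 0.0191]), np.float64(0.0485), 88) 0.13845408846396345 tilt [-0.027 -0.002  0.138]
```

The pan stands flat on the right plate at (0.5735, 0.020), 2 mm off centre. Now I'll plan the folding arc around the pin, about (0.514, 0.026).

Call:
{"method": "move_arm", "body": {
  "increments": [
    {"x": -13,"y": 14,"z": 0,"ax": 0,"ay": 0,"az": 0},
    {"x": -14,"y": 14,"z": 0,"ax": 0,"ay": 0,"az": 0},
    {"x": 0,"y": 0,"z": 0,"ax": 0,"ay": 0,"az": 0},
    {"x": 0,"y": 0,"z": -10,"ax": 0,"ay": 0,"az": 0},
    {"x": 0,"y": 0,"z": -25,"ax": 0,"ay": 0,"az": 0},
    {"x": 0,"y": 0,"z": -30,"ax": 0,"ay": 0,"az": 0},
    {"x": 0,"y": 0,"z": -30,"ax": 0,"ay": 0,"az": 0},
    {"x": 0,"y": 0,"z": -30,"ax": 0,"ay": 0,"az": 0},
    {"x": 0,"y": 0,"z": -14,"ax": 0,"ay": 0,"az": 0},
    {"x": 0,"y": 0,"z": 0,"ax": 0,"ay": 0,"az": 0}
  ],
  "hand": 0,
  "force": 30
}}

```text
time: 26.35
tool_pos: [0.4351, 0.0704, 0.11]
ee_rot: [0.998, 0.062, -0.001, -0.0]
wrist_force: [0.9, -0.7, 0.5]
gripper_width: 0.0005
grasp_force: 0.0
```

Run:
```python
import numpy as np
from rig import env
s=env.state();print(s["time"],s["tool_pos"],s["gripper_width"])
pin=np.array([513.8,26]);a=np.radians(np.arange(150,301,6))
P=pin+88*np.c_[np.cos(a),np.sin(a)];P=np.vstack([s["tool_pos"][:2]*1000,P[1:]])
for i,q in enumerate(np.diff(P,axis=0).round(1).tolist()): print(i,q,P[i+1].round())
```

```text
26.35 [0.43508337 0.0704059  0.1100033 ] 0.0005050184902744546
0 [-1.7, -8.6] [433.  62.]
1 [-3.3, -8.6] [430.  53.]
2 [-2.4, -8.9] [428.  44.]
3 [-1.4, -9.1] [426.  35.]
4 [-0.5, -9.2] [426.  26.]
5 [0.5, -9.2] [426.  17.]
6 [1.4, -9.1] [428.   8.]
7 [2.4, -8.9] [430.  -1.]
8 [3.3, -8.6] [433. -10.]
9 [4.2, -8.2] [438. -18.]
10 [5.0, -7.7] [443. -26.]
11 [5.8, -7.2] [448. -33.]
12 [6.5, -6.5] [455. -39.]
13 [7.2, -5.8] [462. -45.]
14 [7.7, -5.0] [470. -50.]
15 [8.2, -4.2] [478. -54.]
16 [8.6, -3.3] [487. -58.]
17 [8.9, -2.4] [496. -60.]
18 [9.1, -1.4] [505. -62.]
19 [9.2, -0.5] [514. -62.]
20 [9.2, 0.5] [523. -62.]
21 [9.1, 1.4] [532. -60.]
22 [8.9, 2.4] [541. -58.]
23 [8.6, 3.3] [550. -54.]
24 [8.2, 4.2] [558. -50.]
```

Call:
{"method": "move_arm", "body": {
  "increments": [
    {"x": 4.8,"y": -11.4,"z": 3,"ax": 0,"ay": 0,"az": 0},
    {"x": -3,"y": -8,"z": 0,"ax": 0,"ay": 0,"az": 0},
    {"x": -2.2,"y": -8.2,"z": 0,"ax": 0,"ay": 0,"az": 0.05},
    {"x": -1.3,"y": -8.4,"z": 0,"ax": 0,"ay": 0,"az": 0.1},
    {"x": -0.5,"y": -8.5,"z": 0,"ax": 0,"ay": 0,"az": 0.1},
    {"x": 0.5,"y": -8.5,"z": 0,"ax": 0,"ay": 0,"az": 0.1},
    {"x": 1.3,"y": -8.4,"z": 0,"ax": 0,"ay": 0,"az": 0.1},
    {"x": 2.2,"y": -8.2,"z": 0,"ax": 0,"ay": 0,"az": 0.1},
    {"x": 3,"y": -7.9,"z": 0,"ax": 0,"ay": 0,"az": 0.1},
    {"x": 3.9,"y": -7.5,"z": 0,"ax": 0,"ay": 0,"az": 0.1},
    {"x": 4.6,"y": -7.1,"z": 0,"ax": 0,"ay": 0,"az": 0.1},
    {"x": 5.3,"y": -6.6,"z": 0,"ax": 0,"ay": 0,"az": 0.1}
  ],
  "hand": 0
}}

```text
time: 27.85
tool_pos: [0.4549, -0.0292, 0.115]
ee_rot: [0.858, 0.513, 0.001, 0.001]
wrist_force: [-0.0, 0.2, 0.4]
gripper_width: 0.0003
grasp_force: 0.1
```

```bash
cat > hm.py <<'E'
from w import *
import sys
s=env.state();print(s["time"],s["tool_pos"],s["wrist_force"])
C=np.array([.5735,.020])
for n in("top","scene","wrist"):
    im,d,p=cam(n);save(n+"h%d.png"%(s["time"]*10),im);P=pts(d,p);hsv=cv2.cvtColor(im,cv2.COLOR_RGB2HSV)
    r=np.linalg.norm(P[...,:2]-C,axis=-1)
    m=(P[...,2]>.128)&(P[...,2]<.15)&(r<.06)
    if n=="wrist": m[245:]=0
    if m.sum()>20: print(n,"rim",circ(P[m][:,:2]))
    m=(P[...,2]>.115)&(P[...,2]<.14)&(r>.0535)&(r<.15)&(P[...,0]>.42)&(P[...,1]<.06)&(hsv[...,2]>60)&(hsv[...,2]<200)
    if n=="wrist": m[240:]=0
    Q=P[m];a=np.degrees(np.arctan2(Q[:,1]-C[1],Q[:,0]-C[0]))%360;rr=r[m]
    for lo in range(150,360,15):
        k=(a>=lo)&(a<lo+15)
        if k.sum()>2: print(n,lo,k.sum(),np.median(rr[k]).round(4),Q[k].mean(0).round(3))
E
python3 hm.py
```

```text
27.85 [ 0.45491266 -0.02916739  0.11498679] [-0.04377334  0.23892604  0.36495415]
top rim (array([0.576 , 0.0192]), np.float64(0.0486), 104)
scene rim (array([0.5737, 0.0189]), np.float64(0.0484), 112)
scene 195 45 0.1349 [ 0.45  -0.038  0.128]
scene 210 32 0.1229 [ 0.477 -0.056  0.128]
wrist rim (array([0.5711, 0.0201]), np.float64(0.0471), 4477)
wrist 165 765 0.0663 [0.507 0.024 0.131]
wrist 180 1964 0.085 [0.49  0.009 0.131]
wrist 195 466 0.0995 [ 0.479 -0.009  0.131]
```

Call:
{"method": "move_arm", "body": {
  "increments": [
    {"x": 6,"y": -6,"z": 0,"ax": 0,"ay": 0,"az": 0.1},
    {"x": 6.6,"y": -5.3,"z": 0,"ax": 0,"ay": 0,"az": 0.1},
    {"x": 7.1,"y": -4.6,"z": 0,"ax": 0,"ay": 0,"az": 0.1},
    {"x": 7.5,"y": -3.9,"z": 0,"ax": 0,"ay": 0,"az": 0.1},
    {"x": 7.9,"y": -3,"z": 0,"ax": 0,"ay": 0,"az": 0.1},
    {"x": 8.2,"y": -2.2,"z": 0,"ax": 0,"ay": 0,"az": 0.1},
    {"x": 8.4,"y": -1.3,"z": 0,"ax": 0,"ay": 0,"az": 0.1},
    {"x": 8.5,"y": -0.5,"z": 0,"ax": 0,"ay": 0,"az": 0.1},
    {"x": 8.5,"y": 0.5,"z": 0,"ax": 0,"ay": 0,"az": 0.1},
    {"x": 6,"y": 1,"z": 0,"ax": 0,"ay": 0,"az": 0.1},
    {"x": 0,"y": 0,"z": 0,"ax": 0,"ay": 0,"az": 0}
  ],
  "hand": 0
}}

```text
time: 29.38
tool_pos: [0.5293, -0.0535, 0.1144]
ee_rot: [0.509, 0.861, 0.0, 0.0]
wrist_force: [0.1, 0.0, -0.2]
gripper_width: 0.0002
grasp_force: 0.0
```

```bash
python3 hm.py
```

```text
29.375 [ 0.52933581 -0.05345482  0.11440295] [ 0.08728262  0.04092141 -0.19209214]
top rim (array([0.5751, 0.018 ]), np.float64(0.0498), 70)
top 165 5 0.057 [0.517 0.03  0.135]
top 195 9 0.0613 [ 0.518 -0.006  0.131]
top 210 6 0.0637 [ 0.521 -0.016  0.13 ]
scene rim (array([0.5658, 0.0087]), np.float64(0.0477), 23)
scene 165 21 0.061 [0.514 0.025 0.131]
scene 180 6 0.0615 [0.511 0.013 0.132]
wrist rim (array([0.5722, 0.0195]), np.float64(0.0483), 5531)
wrist 165 1188 0.059 [0.515 0.026 0.135]
wrist 180 906 0.0612 [0.513 0.012 0.131]
wrist 195 932 0.0629 [ 0.516 -0.004  0.131]
wrist 210 820 0.0642 [ 0.523 -0.019  0.131]
wrist 225 5 0.0612 [ 0.53  -0.024  0.129]
```

Call:
{"method": "move_arm", "body": {
  "increments": [
    {"x": 5,"y": 1,"z": 0,"ax": 0,"ay": 0,"az": 0},
    {"x": 5,"y": 1.5,"z": 0,"ax": 0,"ay": 0,"az": 0},
    {"x": 4,"y": 1.5,"z": 0,"ax": 0,"ay": 0,"az": 0},
    {"x": 0,"y": 0,"z": 0,"ax": 0,"ay": 0,"az": 0}
  ],
  "hand": 0
}}

```text
time: 30.02
tool_pos: [0.5435, -0.0496, 0.114]
ee_rot: [0.508, 0.861, -0.0, 0.0]
wrist_force: [-0.2, -2.0, -0.6]
gripper_width: 0.0006
grasp_force: 1.0
```

Call:
{"method": "move_arm", "body": {
  "increments": [
    {"x": 0.5,"y": 1.5,"z": 0,"ax": 0,"ay": 0,"az": 0},
    {"x": 0.5,"y": 1.5,"z": 0,"ax": 0,"ay": 0,"az": 0},
    {"x": 0,"y": 0,"z": 0,"ax": 0,"ay": 0,"az": 0}
  ],
  "hand": 0
}}

```text
time: 30.4
tool_pos: [0.5441, -0.0464, 0.114]
ee_rot: [0.508, 0.861, -0.0, -0.0]
wrist_force: [-1.7, -3.4, 0.2]
gripper_width: 0.0002
grasp_force: 1.5
```

Stop reached. Back off, lift and check.

Call:
{"method": "move_arm", "body": {
  "increments": [
    {"x": -3,"y": -10,"z": 0,"ax": 0,"ay": 0,"az": 0},
    {"x": -5,"y": -15,"z": 0,"ax": 0,"ay": 0,"az": 0},
    {"x": 0,"y": -5,"z": 20,"ax": 0,"ay": 0,"az": 0},
    {"x": 0,"y": 0,"z": 50,"ax": 0,"ay": 0,"az": 0},
    {"x": -20,"y": 0,"z": 50,"ax": 0,"ay": 0,"az": 0},
    {"x": -40,"y": -40,"z": 20,"ax": 0,"ay": 0,"az": 0},
    {"x": -40,"y": -40,"z": 0,"ax": 0,"ay": 0,"az": 0},
    {"x": -20,"y": -40,"z": 0,"ax": 0,"ay": 0,"az": 0},
    {"x": 0,"y": -40,"z": 0,"ax": 0,"ay": 0,"az": 0},
    {"x": 0,"y": 0,"z": 0,"ax": 0,"ay": 0,"az": 0},
    {"x": 0,"y": 0,"z": 0,"ax": 0,"ay": 0,"az": 0}
  ],
  "hand": 0
}}

```text
time: 31.78
tool_pos: [0.4158, -0.2364, 0.2538]
ee_rot: [0.509, 0.861, 0.0, -0.0]
wrist_force: [-0.5, -0.3, 0.0]
gripper_width: 0.0006
grasp_force: 0.0
```

```bash
python3 hm.py
python3 - <<'E'
from w import *
im,d,p=cam("top");save("top9.png",im)
g=cv2.cvtColor(im,cv2.COLOR_RGB2GRAY);c0=np.array([.5654,.1186]);ex=np.array([.9979,.0654]);ey=np.array([-.0654,.9979])
m=np.zeros_like(g);m[165:225,234:279]=(g<95)[165:225,234:279]
cc=cv2.convexHull(max(cv2.findContours(m,0,1)[0],key=cv2.contourArea));W=np.array([ray(p,*q[0],.106)[:2] for q in cc],np.float32);C=np.array(cv2.fitEllipse(W*1000)[0])/1000
v,u=np.nonzero(g[150:190,255:320]<60);W=np.array([ray(p,a+255,b+150,.109)[:2] for a,b in zip(u,v)]);r=np.linalg.norm(W-C,axis=1);W=W[(r>.09)&(r<.19)];q=W.mean(0)-C;q/=np.linalg.norm(q);t=C+.178*q
print(C,"tip rel",(t-c0)@ex,(t-c0)@ey)
E
```

```text
31.775 [ 0.41577518 -0.23637417  0.25381663] [-0.4707428  -0.28958046  0.01030938]
top rim (array([0.5758, 0.0197]), np.float64(0.053), 127)
top 165 6 0.0568 [0.518 0.028 0.132]
top 180 6 0.0562 [0.519 0.011 0.134]
top 195 5 0.0548 [ 0.523 -0.001  0.132]
top 210 3 0.0553 [ 0.529 -0.013  0.132]
top 225 4 0.0551 [ 0.54  -0.024  0.131]
top 240 6 0.0553 [ 0.552 -0.031  0.131]
top 255 6 0.0563 [ 0.565 -0.035  0.132]
top 270 9 0.0573 [ 0.582 -0.037  0.132]
top 345 4 0.0555 [0.628 0.012 0.135]
scene rim (array([0.5585, 0.023 ]), np.float64(0.0395), 84)
scene 165 17 0.0588 [0.516 0.027 0.127]
scene 180 11 0.0577 [0.517 0.011 0.132]
scene 195 10 0.0579 [ 0.521 -0.002  0.131]
wrist rim (array([ 0.5498, -0.0109]), np.float64(0.0189), 551)
wrist 210 198 0.0557 [ 0.529 -0.014  0.131]
wrist 225 185 0.0555 [ 0.54  -0.024  0.131]
wrist 240 168 0.0558 [ 0.552 -0.031  0.131]
wrist 255 39 0.0566 [ 0.561 -0.035  0.13 ]
[0.55699976 0.21637691] tip rel 0.14364942511251916 -0.004232976551070334
```

The handle is concentric with the pan all the way to its tip (folded), and both pans are well within tolerance. Handing in.

```bash
python3 -c "
from rig import env
print(env.job_done())"
```

```text
the job is handed in; nothing more can be done
None
```

I handed the job in at about 32 s of the 69 s limit, but the hand-in returned no verdict. By my last measurements, the skillet is about 3 mm off the left plate's centre with its handle pointing to the back, the saucepan is about 5 mm off the right plate's centre with its handle folded, and the arm kept clear of both jars (not re-measured).

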